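Spin the jar carousel and brake its orange tab at the pointer

TASK

Check that the jar carousel runs freely and park it: flick one of the wheel's tabs with a fingertip so that the wheel spins the way its arrow shows (counter-clockwise from above), and let it run untouched for at least two seconds, no slower than a turn in five seconds. Then, while it is still turning, brake it with a fingertip pressed on the dark ring so that it stops with the orange tab at the blue pointer, to within about 10 degrees, and take the finger away; do not press on the ring before the spin, do not stop it elsewhere and push it on or back to the pointer, and do not disturb the bottles and jars around.

Things in the scene. Friction and masses are not known exactly. Their poses are not given: they have to be found in the camera images.
- wheel (a joint): the wheel, free to turn without limit about the upright axis; rad, growing counter-clockwise from above, counting on past full turns. Orange tab is at the pointer at pi plus any whole turns; 0 is directly opposite. It slows gently by itself: from 3 rad/s to 1.5 in about 7 s, to rest in about 21 s.
- carousel: jar carousel, 300 mm across its tabs, 78 mm high. Origin on the axis at bench level. Grey fixed base: foot disc of radius 88 mm, and a tongue (34 mm wide, 8 mm high) along its own -x to 174 mm, carrying a blue pointer block, 18 mm wide, 158 to 172 mm from the axis, up to 40 mm high. The white wheel turns above it.
- hub (a point): on the wheel's axis, 40 mm above the bench. The wheel: white plate of radius 125 mm, 18 to 34 mm above the bench, about 0.019 kg m2. Six push tabs (one orange, five grey) stick out of its rim every 60 degrees, from 125 to 150 mm from the axis, 12 mm wide, 12 mm high, centred 26 mm above the bench, open space below them.
- brake_ring: flat dark polished steel brake ring on the wheel, turning with it; bare flat band 77 to 118 mm from the axis, 40 mm above the bench; orange stripe beside the orange tab, white arrow opposite. Inside it a white drum to 54 mm and six white jars fixed in it to 78 mm above the bench, within 70 mm of the axis. Slippery: 6 to 7 N stop it from 1 rad/s in 0.1 to 0.2 s.
- mark (a point): point on the orange stripe of the brake ring, 100 mm from the axis, 40 mm above the bench, in line with the orange tab; turns with the wheel
- stop_point (a point): fixed point 100 mm from the axis towards the blue pointer, 40 mm above the bench: where mark lies when the orange tab is exactly at the pointer
- pointer (a point): tip of the blue pointer block, 158 mm from the axis, 38 mm above the bench (fixed)
- tape: bystander: roll of beige tape, 53 mm across, 18 mm high; origin at the centre of its underside
- bottle_green: bystander: white tablet bottle with a green band, 38 mm across, 68 mm high; origin at the centre of its underside
- jar_small: bystander: white screw jar, 39 mm across, 64 mm high; origin at the centre of its underside
- cutter: bystander: teal tablet cutter, 100x47x21 mm; origin at the centre of its underside
- bottle_white: bystander: plain white tablet bottle, 42 mm across, 74 mm high; origin at the centre of its underside
- bottle_blue: bystander: white tablet bottle with a blue band, 46 mm across, 88 mm high; origin at the centre of its underside

How it is judged:
By the outcome, as a careful person would: the job done as asked, in the order asked, and still so for the second after the job is handed in, with the robot touching nothing.
It also fails if it takes over 56 s, if anything falls off the work surface, if the arm or the gripper's body presses on something with over 40 N, if the wrist force passes 120 N, or if a joint passes its speed limit or range.

ROBOT

A 6-joint arm with a two-finger parallel gripper is mounted at the origin on a cart in front of the work surface, level with it; the furniture and walls round the work are solid. World frame = base frame: x ahead of the robot, y to its left, z up, the work surface at z = 0. Lengths are in m, angles in rad, forces in N, time in s.
With the tool pointing down it reaches from about 0.275 to 0.725 m from the base axis. Payload 15.9 kg.
Tool frame: the origin (TCP) lies where the fingers leave the gripper's body, on its centre line; the fingertips stand 73 mm ahead of it and the grasp point (between the pads) lies 54 mm ahead of it; z points along the fingers, y is the direction in which the jaws open and shut (so a half turn about z gives the same grasp; the last joint's range is limited). The gripper opens to 85 mm and grips with 20 to 120 N. Pads are 22 mm wide; open, the fingers measure 114 mm over their backs; the gripper's body (76 mm by 85 mm) begins 54 mm behind the grasp point. The pads swing forward as they close: fully open they stand 13 mm farther back than shut.
Start: joints at [1.161, 0.213, -0.034, 1.323, 0, 1.571], TCP at [0.199, 0.459, 0.304] pointing down, gripper open.
Joint ranges: [-2.98, 2.98], [-0.74, 1.72], [-1.14, 1.35], [-2.1, 2.04], [-1.57, 1.44], [-3.14, 3.14]. Speed limits (rad/s): [1.89, 1.89, 2.39, 2.57, 3.14, 3.14].

INTERFACE

Orientations are given as a unit quaternion [w, x, y, z].
In Python, from plant import env, optics, order gives the robot as it stands. The module is installed in compiled form; this text tells all that it offers.
- The arm moves only by the tool send_rows, never from a script. Its argument "motion" is a list of rows, each an object with "delta_pos": the shift along the tool's x, y, z in cm, a list of three; "angular": the turn, a rotation vector about the tool's x, y, z in rad, a list of three. A call has 1 to 12 rows; each row shifts and turns the commanded pose from where the row before left it, along the tool's axes as they then stand; what a row does not reach is not made up. A row lasts 1/12 s, in which the tool goes at most 41.7 mm and 7.16 degrees, less where a joint would pass 70% of its speed; a pose out of reach is approached as far as the arm can. A call is refused whole if a number of a shift passes 4.17 or a number of a turn 0.125, either way. A call with a gripper value outside its range is refused whole. "hand" is the gripper's target within -1 to 1 (fully open at 1, half-way at 0, shut at -1), set as the call begins (left out, the last holds). The fingers move at their own pace and stop on an object; "squeeze" is the grip in N (left out, the last holds). Time passes only in rows, so rows that do not move let the fingers close. It gives the time, the measured TCP pose, the force and the opening at its end, in the units of the state.
- env.read_state(): the state, without advancing time (a new reading comes with each control period).
- optics.capture(name): name is "scene" or "top" or "wrist"; returns the picture (400x640x3 uint8, blue, green, red); there is no depth.
- optics.camera_info(name): a dict with "fx", "fy", "cx", "cy" (pixels), "R" (3x3) and "t" (3): a world point X has camera coordinates R X + t; the wrist camera has in their place "tool_from_camera" (4x4, takes a point from camera to tool coordinates, whose origin is the TCP and whose axes are the flange's). Camera axes: x right, y down, z forward; pixel columns grow to the right and rows downward; lengths in m; the calibration is good to about 2 mm. A picture is of the moment at which its call begins: read the wrist's pose just before it. camera_info takes no time and is no camera call.
- order.close_job(): hands the job in, once; it reports no verdict.
The state is a dict: "time": time; "joint_pos": joint angles; "qd": joint speeds; "joint_torque": joint torques, N m; "eef_pos": TCP position; "orientation": TCP orientation; "contact_force": force on the tool from outside, world axes, zero at the start; "wrist_torque": the same for the moment, N m; "grip_width": opening from 0.0 (shut) to 1.0 (fully open).
Only numpy, scipy, OpenCV 4.12 (cv2) and the standard library are available. Lean on these libraries where they do the work, as an engineer would, in place of code of your own. Each camera call takes 0.05 s, during which the arm holds its last target.

## Working session

There is one attempt and no reset: what is moved stays moved. The work goes in short steps, Python scripts to look and compute and a tool call to move; the robot and the scene stay as the last step left them, time stands still between calls to the robot, and variables do not carry over. Pictures are saved under pics/ and viewed, and the job is handed in when it is done.

Besides the shell and the picture viewer there is one more tool, called after "Emit:" as a command line: name --argument value ..., lists and objects as JSON in quotes. send_rows: Moves the arm, as the interface text tells. Its arguments: {"type":"object","properties":{"motion":{"type":"array"},"hand":{"type":"number"},"squeeze":{"type":"number"}},"required":["motion"]}

```bash
mkdir -p pics; ls; python3 - <<'E'
from plant import env, optics, order
import cv2, json
s=env.read_state()
for k,v in s.items(): print(k,v)
for n in ["scene","top","wrist"]:
    im=optics.capture(n); cv2.imwrite(f"pics/{n}0.png",im); print(n,optics.camera_info(n))
print(env.read_state()["time"])
E
```

```text
pics
time 0.0
joint_pos [ 1.16098209e+00  2.13335969e-01 -3.50711916e-02  1.32351234e+00
 -1.54398261e-05  1.57082564e+00]
qd [-0.00012013 -0.00058089  0.00108619  0.00026002  0.00069794 -0.00020829]
joint_torque [-1.90250894e-04 -6.86155844e+01  4.87119663e+01  1.74575450e-02
 -7.03247883e-05 -2.41443013e-05]
eef_pos [0.19911484 0.45834715 0.30342141]
orientation [-1.06702727e-04  2.03490538e-01  9.79076752e-01 -5.51409081e-04]
contact_force [-0.04582385 -0.46409743 -0.06872114]
wrist_torque [ 0.00917552  0.03682504 -0.00567425]
grip_width 0.9987739351056838
scene {'fx': 417.0650652170768, 'fy': 417.0650652170768, 'cx': 317.0699368709507, 'cy': 198.56988869989897, 'R': array([[ 0.74709993, -0.66430242,  0.02332365],
       [-0.30079634, -0.36916075, -0.87934175],
       [ 0.59275903,  0.64994049, -0.4756197 ]]), 't': array([-0.45945484,  0.20761128,  0.90179504])}
top {'fx': 382.38604574801167, 'fy': 382.38604574801167, 'cx': 321.81447861438124, 'cy': 197.9094521985553, 'R': array([[ 0.01457758, -0.99963592, -0.0227049 ],
       [-0.98854272, -0.01099656, -0.15054026],
       [ 0.15023578,  0.02463928, -0.98834312]]), 't': array([-0.04271402,  0.53873818,  0.92915513])}
wrist {'fx': 334.73492497882853, 'fy': 334.73492497882853, 'cx': 315.98906127017125, 'cy': 204.80471801226494, 'tool_from_camera': array([[ 5.76610056e-05, -9.65402777e-01, -2.60763256e-01,
         6.51954478e-02],
       [ 9.99999862e-01, -8.07377301e-05,  5.20032725e-04,
         1.71481919e-04],
       [-5.23094470e-04, -2.60763250e-01,  9.65402638e-01,
        -6.95165207e-02],
       [ 0.00000000e+00,  0.00000000e+00,  0.00000000e+00,
         1.00000000e+00]])}
0.15
```

View pics/top0.png

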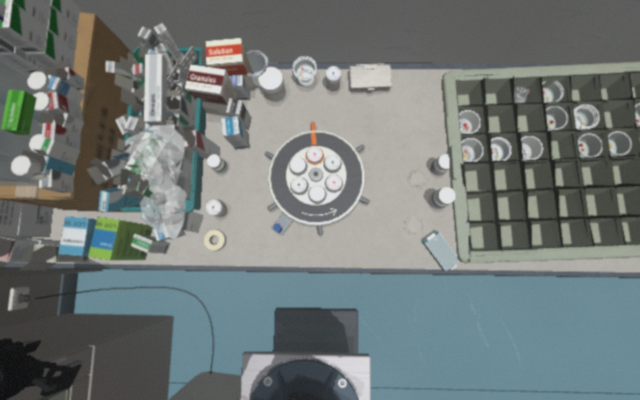

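View pics/scene0.png

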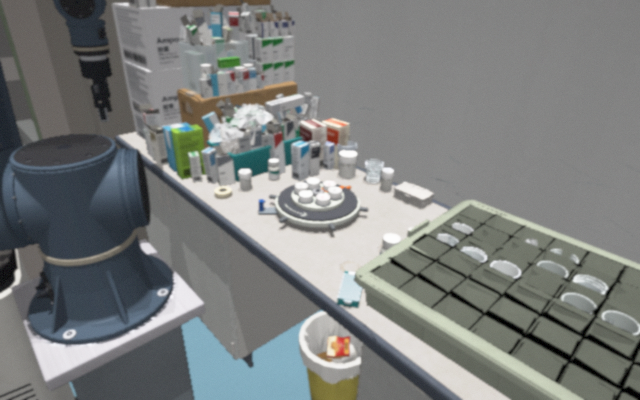

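View pics/wrist0.png

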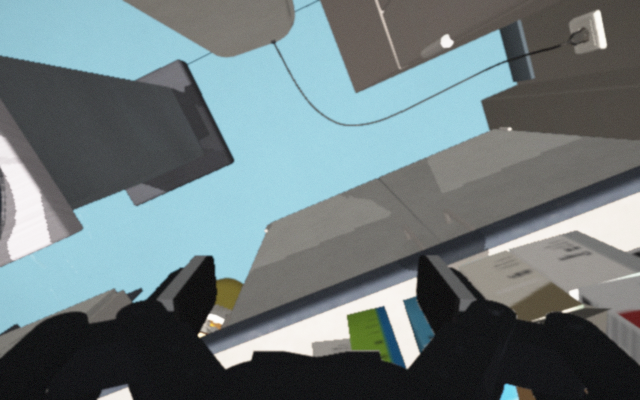

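```bash
cat > h.py <<'E'
import numpy as np, cv2
from plant import env, optics, order
def ray(name,px):
    c=optics.camera_info(name); R=np.array(c["R"]);t=np.array(c["t"])
    d=R.T@np.array([(px[0]-c["cx"])/c["fx"],(px[1]-c["cy"])/c["fy"],1]); return -R.T@t,d
def onz(name,px,z):
    o,d=ray(name,px); return o+d*(z-o[2])/d[2]
def proj(name,X):
    c=optics.camera_info(name); p=np.array(c["R"])@X+np.array(c["t"]); return c["fx"]*p[0]/p[2]+c["cx"],c["fy"]*p[1]/p[2]+c["cy"]
E
python3 - <<'E'
import cv2
im=cv2.imread("pics/top0.png")
cv2.imwrite("pics/topz.png",cv2.resize(im[110:250,240:400],None,fx=5,fy=4.2857/1.0 if 0 else 5,interpolation=cv2.INTER_CUBIC)[:600*2][:700])
im=cv2.imread("pics/scene0.png")
cv2.imwrite("pics/scenez.png",cv2.resize(im[160:240,240:380],None,fx=5.5,fy=5.5,interpolation=cv2.INTER_CUBIC))
E
python3 - <<'E'
import cv2
im=cv2.imread("pics/top0.png")
cv2.imwrite("pics/topz.png",cv2.resize(im[115:245,245:390],None,fx=4.5,fy=4.5,interpolation=cv2.INTER_CUBIC))
from h import *
# dark ring at top cam
g=im.astype(int).max(axis=2)
m=((g<80)).astype(np.uint8); m[:, :262]=0;m[:,372:]=0;m[:122]=0;m[232:]=0
cs,_=cv2.findContours(m,cv2.RETR_EXTERNAL,cv2.CHAIN_APPROX_NONE)
c=max(cs,key=cv2.contourArea); print(cv2.contourArea(c),cv2.boundingRect(c))
hull=cv2.convexHull(c)
P=np.array([onz("top",p[0],0.04)[:2] for p in c])
print(cv2.fitEllipse(c))
A=np.c_[2*P,np.ones(len(P))]; 
for _ in range(6):
    s=np.linalg.lstsq(A,(P**2).sum(1),rcond=None)[0]; r=np.sqrt(s[2]+s[0]**2+s[1]**2)
    e=np.hypot(*(P-s[:2]).T)-r; k=abs(e)<0.004; P=P[k];A=A[k]
print(s[:2],r,e.std(),len(P))
E
```

```text
Traceback (most recent call last):
ValueError: max() iterable argument is empty
```

View pics/topz.png

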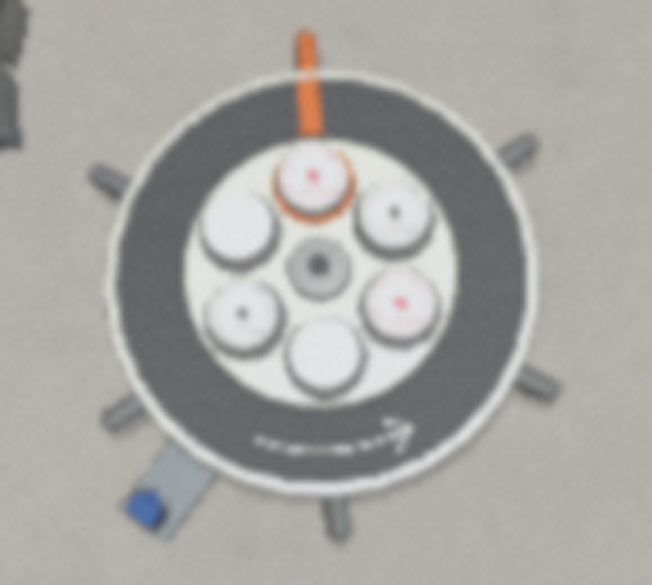

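View pics/scenez.png

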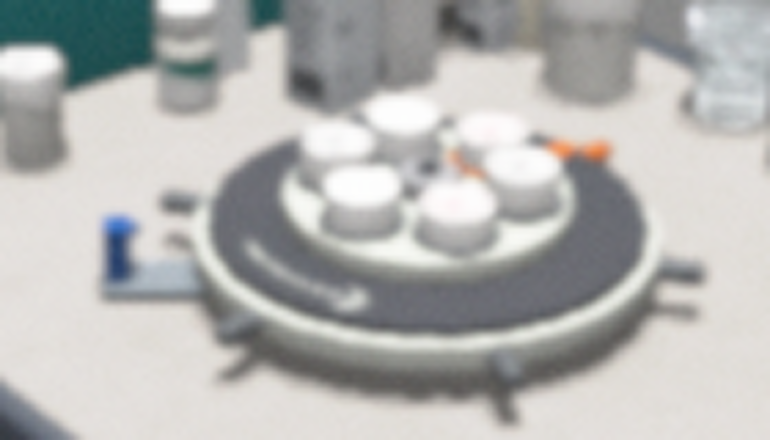

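```bash
cat > fit.py <<'E'
from h import *
def ringfit(im,name,guess,rr=0.120,z=0.04,th=120):
    # radial search for dark->white transition
    P=[]
    for a in np.linspace(0,2*np.pi,180,endpoint=False):
        rs=np.arange(0.095,0.135,0.0005)
        X=np.c_[guess[0]+rs*np.cos(a),guess[1]+rs*np.sin(a),np.full_like(rs,z)]
        px=np.array([proj(name,x) for x in X],np.float32)
        v=cv2.remap(im,px[:,0][None],px[:,1][None],cv2.INTER_LINEAR)[0].astype(int)
        if (v.max(1)-v.min(1)).max()>60: continue
        g=v.mean(1); d=np.diff(cv2.GaussianBlur(g[None].astype(np.float32),(5,1),0)[0])
        i=d.argmax()
        if d[i]>1.0: P.append(X[i][:2])
    P=np.array(P)
    for _ in range(8):
        A=np.c_[2*P,np.ones(len(P))]
        s=np.linalg.lstsq(A,(P**2).sum(1),rcond=None)[0]; r=np.sqrt(s[2]+s[0]**2+s[1]**2)
        e=np.hypot(*(P-s[:2]).T)-r; P=P[abs(e)<max(0.0015,2*e.std())]
    return s[:2],r,e.std(),len(P)
E
python3 - <<'E'
from fit import *
im=cv2.imread("pics/top0.png")
f=lambda x,y:(245+x/4.5,115+y/4.5)
g=onz("top",f(320,268),0.05)[:2]; print(g)
for i in range(3):
    r=ringfit(im,"top",g); g=r[0]; print(r)
c=g
sc=cv2.imread("pics/scene0.png")
gs=c
for i in range(3):
    r=ringfit(sc,"scene",gs); gs=r[0]; print("scene",r)
def ang(p,z,n="top",c=c):
    X=onz(n,p,z)[:2]-c; return X, np.hypot(*X), np.degrees(np.arctan2(X[1],X[0]))
print("orange tip",ang(f(304,32),.030)); print("stripe",ang(f(311,130),.04))
print("pointer",ang(f(149,502),.04))
for q in [(521,147),(543,388),(339,525),(120,415),(105,178)]: print("tab",ang(f(*q),.03))
q=lambda x,y:(240+x/5.5,160+y/5.5)
print("pointer scene",ang(q(121,228),.04,"scene"),"orange",ang(q(600,150),.03,"scene"))
# bystanders
for n,p,z in [("tape",(214,240),.018),("bg",(214,162),.068),("js",(214,207),.064),("cut",(440,250),.02),("bw",(440,162),.07),("bb",(443,196),.088),("mug",(304,70),.07),("box",(236,128),.1),("edge",(320,268),0)]:
    print(n,onz("top",p,z))
E
```

```text
[ 0.59746419 -0.02069455]Traceback (most recent call last):
  File "<stdin>", line 6, in <module>
  File "fit.py", line 8, in ringfit
    px=np.array([proj(name,x) for x in X],np.float32)
                 ~~~~^^^^^^^^
  File "h.py", line 9, in proj
    c=optics.camera_info(name); p=np.array(c["R"])@X+np.array(c["t"]); return c["fx"]*p[0]/p[2]+c["cx"],c["fy"]*p[1]/p[2]+c["cy"]
ValueError: time passes only in moves, steps and waits
```

```bash
sed -i 's/^def ray/CI={}\ndef info(n):\n    if n not in CI: CI[n]=optics.camera_info(n)\n    return CI[n]\ndef ray/; s/c=optics.camera_info(name)/c=info(name)/' h.py
cat > m1.py <<'E'
from fit import *
im=cv2.imread("pics/top0.png")
f=lambda x,y:(245+x/4.5,115+y/4.5)
g=onz("top",f(320,268),0.05)[:2]; print(g)
for i in range(3):
    r=ringfit(im,"top",g); g=r[0]; print(r)
c=g
sc=cv2.imread("pics/scene0.png")
gs=c
for i in range(3):
    r=ringfit(sc,"scene",gs); gs=r[0]; print("scene",r)
def ang(p,z,n="top",c=c):
    X=onz(n,p,z)[:2]-c; return X, np.hypot(*X), np.degrees(np.arctan2(X[1],X[0]))
print("orange tip",ang(f(304,32),.030)); print("stripe",ang(f(311,130),.04))
print("pointer",ang(f(149,502),.04))
for q in [(521,147),(543,388),(339,525),(120,415),(105,178)]: print("tab",ang(f(*q),.03))
q=lambda x,y:(240+x/5.5,160+y/5.5)
print("pointer scene",ang(q(121,228),.04,"scene",gs),"orange",ang(q(600,150),.03,"scene",gs))
# bystanders
for n,p,z in [("tape",(214,240),.018),("bg",(214,162),.068),("js",(214,207),.064),("cut",(440,250),.02),("bw",(440,162),.07),("bb",(443,196),.088),("mug",(304,70),.07),("box",(236,128),.1),("edge",(320,268),0)]:
    print(n,onz("top",p,z))
E
python3 m1.py
```

```text
[ 0.59746419 -0.02069455]
(array([ 0.595512  , -0.01975634]), np.float64(0.11656865255344047), np.float64(0.0004862621407164094), 175)
(array([ 0.59555162, -0.01981539]), np.float64(0.11651614689939341), np.float64(0.0005181655422285641), 176)
(array([ 0.59557596, -0.01982793]), np.float64(0.11649889820414523), np.float64(0.0005313272743087242), 176)
scene (array([ 0.59301519, -0.02384177]), np.float64(0.11690667820906399), np.float64(0.001118293020474401), 114)
scene (array([ 0.59335322, -0.02393858]), np.float64(0.11715367876362798), np.float64(0.0010368048441408624), 115)
scene (array([ 0.592781  , -0.02412135]), np.float64(0.11673569462347258), np.float64(0.0010041526284406742), 116)
orange tip (array([0.14764833, 0.01174327]), np.float64(0.1481145979549431), np.float64(4.547470534092834))
stripe (array([0.08517043, 0.00609976]), np.float64(0.08538858016798612), np.float64(4.096431216679137))
pointer (array([-0.13034858,  0.0928841 ]), np.float64(0.16005688690458594), np.float64(144.52699862250398))
tab (array([ 0.07892652, -0.115425  ]), np.float64(0.1398296333996492), np.float6
[... 333 characters left out ...]
841))
tab (array([0.0583911 , 0.12591778]), np.float64(0.13879772082342726), np.float64(65.12171284746316))
pointer scene (array([-0.13072646,  0.09224068]), np.float64(0.15999296891617606), np.float64(144.79317755815214)) orange (array([0.14462291, 0.01076144]), np.float64(0.14502273650176226), np.float64(4.255557113851331))
tape [0.4302346  0.24008993 0.018     ]
bg [0.62333299 0.23598583 0.068     ]
js [0.50986705 0.23069221 0.064     ]
cut [ 0.41293371 -0.3349619   0.02      ]
bw [ 0.62785645 -0.32772274  0.07      ]
bb [ 0.539842   -0.32701466  0.088     ]
mug [0.86948071 0.01454322 0.07      ]
box [0.70165376 0.17627885 0.1       ]
edge [ 3.63095562e-01 -3.27688975e-02  1.11022302e-16]
```

Emit:
send_rows --motion '[{"delta_pos":[-1.5,-1.4,0],"angular":[0,0,0]},{"delta_pos":[-2.6,-2.4,0],"angular":[0,0,0]},{"delta_pos":[-2.6,-2.4,0],"angular":[0,0,0]},{"delta_pos":[-2.6,-2.4,0],"angular":[0,0,0]},{"delta_pos":[-2.6,-2.4,0],"angular":[0,0,0]},{"delta_pos":[-2.6,-2.4,0],"angular":[0,0,0]},{"delta_pos":[-2.6,-2.4,0],"angular":[0,0,0]},{"delta_pos":[-2.6,-2.4,0],"angular":[0,0,0]},{"delta_pos":[-2.6,-2.4,0],"angular":[0,0,0]},{"delta_pos":[-2.6,-2.4,0],"angular":[0,0,0]},{"delta_pos":[-2.6,-2.4,0],"angular":[0,0,0]},{"delta_pos":[-1.5,-1.4,0],"angular":[0,0,0]}]' --hand -1 --squeeze 30

```text
time: 1.15
eef_pos: [0.359, 0.0946, 0.3039]
orientation: [0.0, 0.204, 0.979, -0.0]
contact_force: [1.3, 0.4, -0.6]
grip_width: -0.001
```

Emit:
send_rows --motion '[{"delta_pos":[0,0,2],"angular":[0,0,-0.08]},{"delta_pos":[0,0,3.3],"angular":[0,0,-0.083]},{"delta_pos":[0,0,3.3],"angular":[0,0,-0.083]},{"delta_pos":[0,0,3.3],"angular":[0,0,-0.082]},{"delta_pos":[0,0,3.0],"angular":[0,0,-0.082]},{"delta_pos":[-1.2,-2.9,1],"angular":[0,0,0]},{"delta_pos":[-1.2,-2.9,1],"angular":[0,0,0]},{"delta_pos":[-1.2,-2.9,1],"angular":[0,0,0]},{"delta_pos":[-1.0,-2.6,1],"angular":[0,0,0]},{"delta_pos":[0,0,1],"angular":[0,0,0]},{"delta_pos":[0,0,0],"angular":[0,0,0]}]'

```text
time: 2.07
eef_pos: [0.4037, -0.0169, 0.1034]
orientation: [-0.001, 0.001, 1.0, 0.0]
contact_force: [-1.0, -0.1, -0.1]
grip_width: -0.001
```

```bash
python3 - <<'E'
from h import *
s=env.read_state(); print({k:np.round(v,4) for k,v in s.items()})
cv2.imwrite("pics/top1.png",optics.capture("top"));cv2.imwrite("pics/wrist1.png",optics.capture("wrist"))
E
```

```text
{'time': np.float64(2.0667), 'joint_pos': array([-0.0417,  0.1735, -0.6277,  0.7721,  0.    , -0.0392]), 'qd': array([ 0.0437, -0.0356,  0.0121,  0.0562,  0.0052,  0.0197]), 'joint_torque': array([ -2.84  , -54.924 ,  41.6049,  -2.1764,  -0.1998,  -0.5117]), 'eef_pos': array([ 0.4037, -0.0169,  0.1034]), 'orientation': array([-1.3e-03,  1.2e-03,  1.0e+00,  1.0e-04]), 'contact_force': array([-1.0309, -0.0807, -0.1186]), 'wrist_torque': array([-0.0014,  0.0774,  0.0132]), 'grip_width': np.float64(-0.0011)}
```

View pics/top1.png

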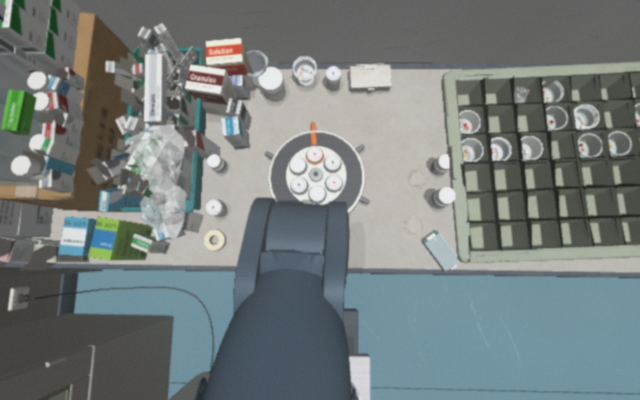

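View pics/wrist1.png

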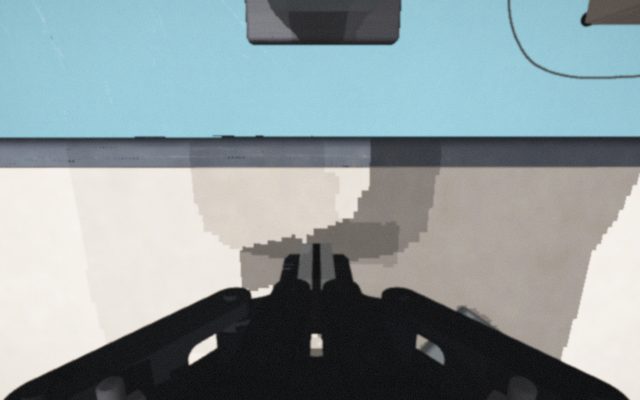

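Emit:
send_rows --motion '[{"delta_pos":[0,0,1.4],"angular":[0,0,0]},{"delta_pos":[0,0,1.2],"angular":[0,0,0]},{"delta_pos":[0,0,0.2],"angular":[0,0,0]},{"delta_pos":[0,0,0],"angular":[0,0,0]}]'

```text
time: 2.5
eef_pos: [0.404, -0.0151, 0.0771]
orientation: [-0.0, -0.001, 1.0, 0.0]
contact_force: [-0.7, 0.2, 1.0]
grip_width: 0.0
```

Emit:
send_rows --motion '[{"delta_pos":[0,0,0.2],"angular":[0,0,0]},{"delta_pos":[0,0,0.0],"angular":[0,0,0]}]'

```text
time: 2.67
eef_pos: [0.4047, -0.0155, 0.0755]
orientation: [0.0, -0.0, 1.0, -0.0]
contact_force: [-0.6, 0.4, 0.1]
grip_width: -0.006
```

Emit:
send_rows --motion '[{"delta_pos":[0,0,0.1],"angular":[0,0,0]},{"delta_pos":[0,0,0.0],"angular":[0,0,0]}]'

```text
time: 2.83
eef_pos: [0.4046, -0.0157, 0.0742]
orientation: [0.0, -0.0, 1.0, 0.0]
contact_force: [0.6, 0.3, -0.7]
grip_width: -0.001
```

Emit:
send_rows --motion '[{"delta_pos":[0,0,0.1],"angular":[0,0,0]},{"delta_pos":[0,0,0.0],"angular":[0,0,0]}]'

```text
time: 3.0
eef_pos: [0.4045, -0.0158, 0.0729]
orientation: [0.0, -0.0, 1.0, 0.0]
contact_force: [-0.2, 0.9, 0.6]
grip_width: 0.004
```

Emit:
send_rows --motion '[{"delta_pos":[0,0,0.1],"angular":[0,0,0]},{"delta_pos":[0,0,0.0],"angular":[0,0,0]}]'

```text
time: 3.17
eef_pos: [0.4045, -0.0158, 0.0725]
orientation: [0.0, -0.0, 1.0, -0.0]
contact_force: [-6.6, -0.1, 21.2]
grip_width: -0.002
```

Emit:
send_rows --motion '[{"delta_pos":[0,0,0.1],"angular":[0,0,0]},{"delta_pos":[0,0,0.0],"angular":[0,0,0]}]'

```text
time: 3.33
eef_pos: [0.4046, -0.0158, 0.0724]
orientation: [0.0, -0.0, 1.0, -0.0]
contact_force: [-16.8, 1.3, 53.3]
grip_width: 0.004
```

Emit:
send_rows --motion '[{"delta_pos":[0,0,-0.8],"angular":[0,0,0]},{"delta_pos":[0,0.6,-1.0],"angular":[0,0,0]},{"delta_pos":[-1.5,0.6,0],"angular":[0,0,0]},{"delta_pos":[-1.7,0,0],"angular":[0,0,0]},{"delta_pos":[-1.5,0,0],"angular":[0,0,0]},{"delta_pos":[0,0,0],"angular":[0,0,0]}]'

```text
time: 3.83
eef_pos: [0.454, -0.0037, 0.0892]
orientation: [0.001, -0.0, 1.0, -0.0]
contact_force: [-0.1, 0.4, -0.4]
grip_width: 0.001
```

```bash
python3 - <<'E'
from h import *
s=env.read_state(); print({k:np.round(v,4) for k,v in s.items()})
a=optics.capture("scene")
cv2.imwrite("pics/scene2.png",a)
cv2.imwrite("pics/scene2z.png",cv2.resize(a[150:250,200:400],None,fx=4,fy=4,interpolation=cv2.INTER_CUBIC))
E
```

```text
{'time': np.float64(3.8333), 'joint_pos': array([-0.0081,  0.2793, -0.5301,  0.7592, -0.    , -0.0084]), 'qd': array([-0.0032, -0.0292, -0.0626, -0.0029, -0.0001, -0.0021]), 'joint_torque': array([ 2.37500e-01, -6.24158e+01,  3.95526e+01,  7.55300e-01,
        9.00000e-03,  1.81000e-02]), 'eef_pos': array([ 0.454 , -0.0037,  0.0892]), 'orientation': array([ 1.1e-03, -2.0e-04,  1.0e+00, -0.0e+00]), 'contact_force': array([-0.0816,  0.3817, -0.4039]), 'wrist_torque': array([-0.0072,  0.0321, -0.0097]), 'grip_width': np.float64(0.0015)}
```

View pics/scene2z.png

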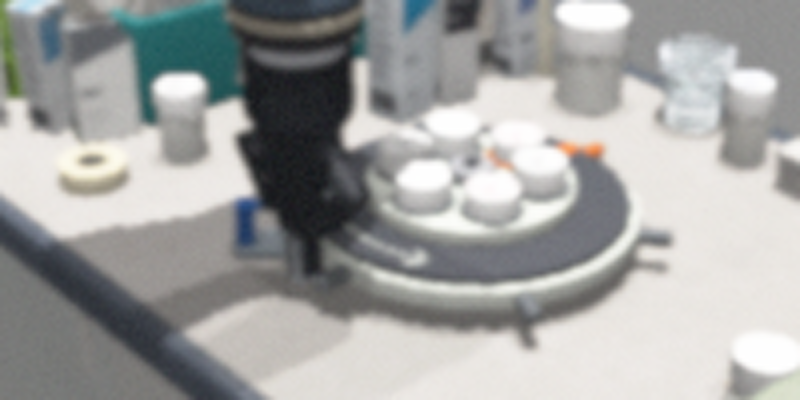

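Emit:
send_rows --motion '[{"delta_pos":[0,-1.0,0],"angular":[0,0,0]},{"delta_pos":[0,-2.0,0],"angular":[0,0,0]},{"delta_pos":[0,-2.6,0],"angular":[0,0,0]},{"delta_pos":[0,-2.6,0],"angular":[0,0,0]},{"delta_pos":[1.2,-2.0,0],"angular":[0,0,0]},{"delta_pos":[2.6,-1.0,0],"angular":[0,0,0]},{"delta_pos":[2.6,0,0],"angular":[0,0,0]},{"delta_pos":[1.0,0,-2.5],"angular":[0,0,0]},{"delta_pos":[0,0,-3.0],"angular":[0,0,0]},{"delta_pos":[0,-2.0,-3.0],"angular":[0,0,0.1]},{"delta_pos":[0,-3.0,0],"angular":[0,0,0.12]},{"delta_pos":[0,-2.0,0],"angular":[0,0,0.12]}]'

```text
time: 4.88
eef_pos: [0.3701, -0.1872, 0.1756]
orientation: [0.002, 0.172, 0.985, -0.001]
contact_force: [-0.1, 0.4, 0.5]
grip_width: 0.002
```

```bash
cat > snap.py <<'E'
import sys
from h import *
n=sys.argv[1]
s=env.read_state(); t=s["time"]
a=optics.capture("top"); b=optics.capture("scene")
print("t top",t,"then",env.read_state()["time"],np.round(s["eef_pos"],4),np.round(s["orientation"],3),np.round(s["contact_force"],1),np.round(s["joint_pos"],2))
z=lambda i:cv2.resize(i,None,fx=4,fy=4,interpolation=cv2.INTER_CUBIC)
cv2.imwrite(f"pics/t{n}.png",a);cv2.imwrite(f"pics/s{n}.png",b)
A=z(a[110:250,230:400]);B=z(b[155:245,230:400]);
cv2.imwrite(f"pics/tz{n}.png",A);cv2.imwrite(f"pics/sz{n}.png",B)
# orange detection
for nm,i in (("top",a),("scene",b)):
    hsv=cv2.cvtColor(i,cv2.COLOR_BGR2HSV)
    m=cv2.inRange(hsv,(5,130,110),(18,255,255))
    ys,xs=np.nonzero(m)
    c=np.array([.5956,-.0198]) if nm=="top" else np.array([.5928,-.0241])
    P=[onz(nm,(x,y),.04)[:2]-c for x,y in zip(xs,ys)]
    P=np.array([p for p in P if .078<np.hypot(*p)<.152])
    if len(P)>3:
        a_=np.arctan2(P[:,1],P[:,0]); d=np.degrees(np.angle(np.exp(1j*a_).mean()))
        print(nm,len(P),"orange deg %.1f"%d,"to go %.1f"%((144.6-d)%360))
E
python3 snap.py 3
```

```text
t top 4.8833 then 4.9833 [ 0.3701 -0.1872  0.1756] [ 0.002  0.172  0.985 -0.001] [-0.1  0.4  0.5] [-0.47  0.11 -0.5   0.96 -0.   -0.12]
top 77 orange deg 112.9 to go 31.7
scene 12 orange deg 125.7 to go 18.9
```

View pics/tz3.png

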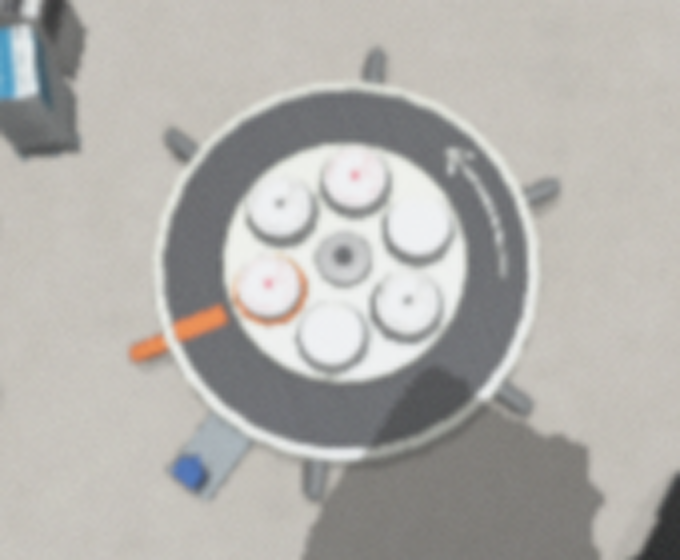

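View pics/s3.png

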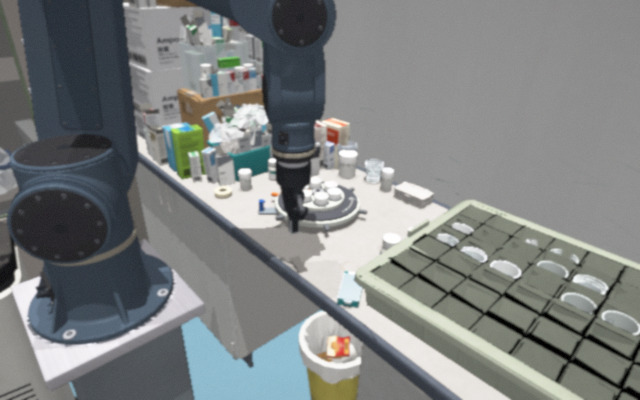

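```bash
sed -i 's/; b=optics.capture("scene")/; b=np.zeros_like(a)/' snap.py; for i in 4 5 6; do python3 snap.py $i; done
```

```text
t top 4.9833 then 5.0333 [ 0.3689 -0.1874  0.1742] [ 0.     0.173  0.985 -0.   ] [-0.1  0.2  0.4] [-0.47  0.11 -0.5   0.96 -0.   -0.12]
top 73 orange deg 124.4 to go 20.2
t top 5.0333 then 5.0833 [ 0.3689 -0.1862  0.1738] [-0.     0.17   0.985 -0.   ] [-0.2  0.6  0.2] [-0.47  0.11 -0.5   0.96 -0.   -0.12]
top 76 orange deg 130.0 to go 14.6
t top 5.0833 then 5.1333 [ 0.3691 -0.1854  0.1737] [-0.     0.169  0.986  0.   ] [0.4 1.2 0.3] [-0.47  0.11 -0.5   0.96  0.   -0.13]
top 77 orange deg 135.5 to go 9.1
```

Emit:
send_rows --motion '[{"delta_pos":[0,0,0],"angular":[0,0,0.117]},{"delta_pos":[0,0,0],"angular":[0,0,0.117]},{"delta_pos":[0,0,0],"angular":[0,0,0.117]},{"delta_pos":[0,0,0],"angular":[0,0,0.117]},{"delta_pos":[0,0,0],"angular":[0,0,0.117]},{"delta_pos":[0,0,0],"angular":[0,0,0.117]},{"delta_pos":[0,0,0],"angular":[0,0,0.117]},{"delta_pos":[0,0,0],"angular":[0,0,0.117]},{"delta_pos":[0,0,0],"angular":[0,0,0.117]},{"delta_pos":[0,0,0],"angular":[0,0,0.117]},{"delta_pos":[0,0,0],"angular":[0,0,0.117]},{"delta_pos":[0,0,0],"angular":[0,0,0.117]}]'

```text
time: 6.13
eef_pos: [0.3698, -0.1842, 0.1736]
orientation: [-0.0, 0.766, 0.642, -0.0]
contact_force: [0.5, -0.5, -0.6]
grip_width: 0.0
```

```bash
python3 snap.py 7
```

```text
t top 6.1333 then 6.1833 [ 0.3698 -0.1842  0.1736] [-0.     0.766  0.642 -0.   ] [ 0.5 -0.5 -0.6] [-0.46  0.11 -0.5   0.96  0.    1.28]
top 79 orange deg -113.0 to go 257.6
```

Emit:
send_rows --motion '[{"delta_pos":[0,0,0],"angular":[0,0,0.117]},{"delta_pos":[0,0,0],"angular":[0,0,0.117]},{"delta_pos":[0,0,0],"angular":[0,0,0.117]},{"delta_pos":[0,0,0],"angular":[0,0,0]},{"delta_pos":[0,0,0],"angular":[0,0,0]},{"delta_pos":[0,0,0],"angular":[0,0,0]},{"delta_pos":[0,0,0],"angular":[0,0,0]}]'

```text
time: 6.77
eef_pos: [0.3701, -0.1849, 0.1739]
orientation: [-0.0, 0.865, 0.502, -0.0]
contact_force: [0.1, 0.6, -0.4]
grip_width: -0.0
```

```bash
python3 snap.py 8
```

```text
t top 6.7667 then 6.8167 [ 0.3701 -0.1849  0.1739] [-0.     0.865  0.502 -0.   ] [ 0.1  0.6 -0.4] [-0.46  0.11 -0.5   0.96  0.    1.63]
top 68 orange deg -51.4 to go 196.0
```

Emit:
send_rows --motion '[{"delta_pos":[1.2,0.9,0],"angular":[0,0,0]},{"delta_pos":[2.4,1.75,0],"angular":[0,0,0]},{"delta_pos":[2.4,1.75,0],"angular":[0,0,0]},{"delta_pos":[2.4,1.75,0],"angular":[0,0,0]},{"delta_pos":[2.4,1.75,0],"angular":[0,0,0]},{"delta_pos":[2.4,1.75,0],"angular":[0,0,0]},{"delta_pos":[2.3,1.7,1.0],"angular":[0,0,0]},{"delta_pos":[0,0,1.4],"angular":[0,0,0]},{"delta_pos":[0,0,1.4],"angular":[0,0,0]},{"delta_pos":[0,0,0],"angular":[0,0,0]}]'

```text
time: 7.65
eef_pos: [0.5449, -0.1071, 0.1332]
orientation: [-0.001, 0.865, 0.501, -0.001]
contact_force: [-1.4, 1.4, -0.7]
grip_width: 0.003
```

```bash
python3 snap.py 9; python3 - <<'E'
from h import *
s=env.read_state(); print(s["time"],np.round(s["eef_pos"],4),np.round(s["orientation"],4))
cv2.imwrite("pics/w9.png",optics.capture("wrist"))
E
```

```text
t top 7.65 then 7.7 [ 0.5449 -0.1071  0.1332] [-0.001  0.865  0.501 -0.001] [-1.4  1.4 -0.7] [-0.19  0.42 -0.19  0.96 -0.    1.9 ]
top 66 orange deg 27.9 to go 116.7
7.7 [ 0.5451 -0.1074  0.1347] [-0.0009  0.8657  0.5006 -0.0011]
```

View pics/t9.png

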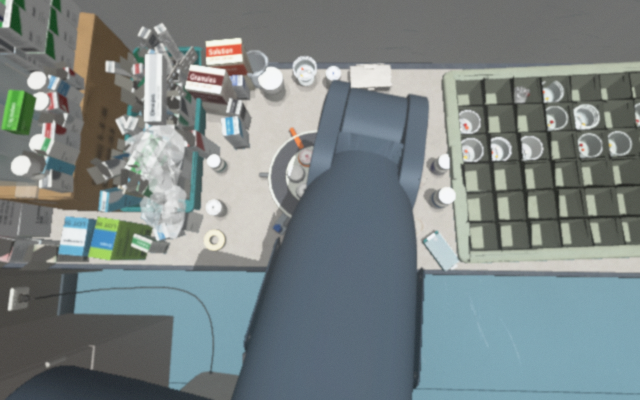

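View pics/w9.png

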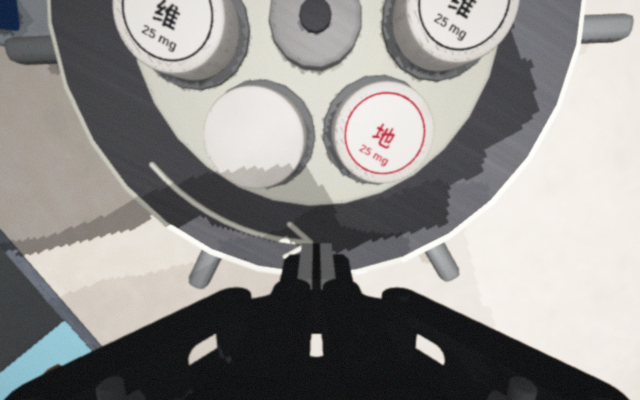

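```bash
python3 - <<'E'
from h import *
from scipy.spatial.transform import Rotation as Ro
c=info("wrist"); T=np.array(c["tool_from_camera"])
p=np.array([.5451,-.1074,.1347]); q=[-.0009,.8657,.5006,-.0011]
R=Ro.from_quat([q[1],q[2],q[3],q[0]]).as_matrix()
im=cv2.imread("pics/w9.png")
def wp(X):
    t=R.T@(X-p); k=T[:3,:3].T@(t-T[:3,3]); return c["fx"]*k[0]/k[2]+c["cx"],c["fy"]*k[1]/k[2]+c["cy"]
for r,col in ((.077,(0,255,0)),(.118,(0,255,0)),(.125,(0,0,255))):
  for a in np.radians(np.arange(-200,-40,1.)):
    u,v=wp(np.array([.5945+r*np.cos(a),-.0215+r*np.sin(a),.04 if r<.12 else .034]))
    if 0<=u<640 and 0<=v<400: cv2.circle(im,(int(u),int(v)),1,col,-1)
cv2.imwrite("pics/w9o.png",im)
E
```

```text
(no output)
```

View pics/w9o.png

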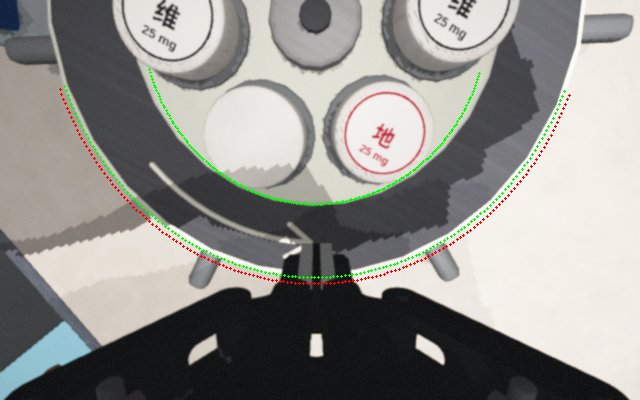

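```bash
cat > pred.py <<'E'
import numpy as np
from scipy.optimize import least_squares
D=[(4.8833,112.9),(4.9833,124.4),(5.0333,130.0),(5.0833,135.5),(6.1333,247.0),(6.7667,308.6),(7.65,387.9)]
def add(*x): D.extend(x)
def model(p,t):
    w0,k,b=p[1:4]; d=t-4.8833
    return p[0]+(w0+k)/b*(1-np.exp(-b*d))-k*d
def fit():
    t=np.array([d[0] for d in D]);a=np.radians([d[1] for d in D])
    f=lambda p: np.r_[(model(p,t)-a)/.012,(p[2]-.93)/.3,(p[3]-.0687)/.01]
    r=least_squares(f,[a[0],2,.93,.0687]); p=r.x
    print("p",p.round(4),"res deg",np.degrees(model(p,t)-a).round(2))
    C=np.linalg.inv(r.jac.T@r.jac)
    w=lambda t,p=p:(p[1]+p[2])*np.exp(-p[3]*(t-4.8833))-p[2]
    tr=4.8833+np.log((p[1]+p[2])/p[2])/p[3]
    print("rest t %.2f angle %.1f"%(tr,np.degrees(model(p,tr))))
    S=np.random.default_rng(0).multivariate_normal(p,C,300)
    print("rest sd",np.std([np.degrees(model(s,4.8833+np.log((s[1]+s[2])/s[2])/s[3])) for s in S]))
    tt=np.arange(D[-1][0],tr,.001)
    for k in range(6):
        T=144.6+360*k; x=np.degrees(model(p,tt))
        if x[0]<T<x[-1]:
            i=np.searchsorted(x,T); print("cross",k,"t %.3f w %.3f rad/s"%(tt[i],w(tt[i])))
    return p
if __name__=="__main__": fit()
E
python3 pred.py
```

```text
p [1.9715 1.9921 0.917  0.0681] res deg [ 0.06 -0.08 -0.05  0.06  0.01  0.02 -0.02]
rest t 21.82 angle 897.8
rest sd 60.155085676416114
cross 1 t 9.132 w 1.261 rad/s
cross 2 t 17.722 w 0.296 rad/s
```

Emit:
send_rows --motion '[{"delta_pos":[0.2,0,0.8],"angular":[0,0,0]},{"delta_pos":[0,0,0.8],"angular":[0,0,0]},{"delta_pos":[0,0,0],"angular":[0,0,0]},{"delta_pos":[0,0,0],"angular":[0,0,0]},{"delta_pos":[0,0,0],"angular":[0,0,0]},{"delta_pos":[0,0,0],"angular":[0,0,0]},{"delta_pos":[0,0,0],"angular":[0,0,0]},{"delta_pos":[0,0,0],"angular":[0,0,0]},{"delta_pos":[0,0,0],"angular":[0,0,0]},{"delta_pos":[0,0,0],"angular":[0,0,0]},{"delta_pos":[0,0,0],"angular":[0,0,0]},{"delta_pos":[0,0,0],"angular":[0,0,0]}]'

```text
time: 8.75
eef_pos: [0.5469, -0.106, 0.1199]
orientation: [0.0, 0.866, 0.5, 0.0]
contact_force: [-0.1, -0.7, -0.8]
grip_width: -0.003
```

```bash
python3 snap.py 10
```

```text
t top 8.75 then 8.8 [ 0.5469 -0.106   0.1199] [0.    0.866 0.5   0.   ] [-0.1 -0.7 -0.8] [-0.19  0.43 -0.21  0.93 -0.    1.9 ]
top 78 orange deg 115.9 to go 28.7
```

```bash
sed -i 's/(7.65,387.9)\]/(7.65,387.9),(8.75,475.9)]/' pred.py; python3 pred.py
```

```text
p [1.9711 1.995  0.9332 0.0687] res deg [ 0.04 -0.09 -0.05  0.07  0.07  0.04 -0.13  0.05]
rest t 21.54 angle 887.2
rest sd 36.09552738035842
cross 1 t 9.140 w 1.253 rad/s
cross 2 t 18.162 w 0.243 rad/s
```

Emit:
send_rows --motion '[{"delta_pos":[0,0,0],"angular":[0,0,0]},{"delta_pos":[0,0,0],"angular":[0,0,0]},{"delta_pos":[0,0,0],"angular":[0,0,0]},{"delta_pos":[0,0,0],"angular":[0,0,0]},{"delta_pos":[0,0,0],"angular":[0,0,0]},{"delta_pos":[0,0,0],"angular":[0,0,0]},{"delta_pos":[0,0,0],"angular":[0,0,0]},{"delta_pos":[0,0,0],"angular":[0,0,0]},{"delta_pos":[0,0,0],"angular":[0,0,0]},{"delta_pos":[0,0,0],"angular":[0,0,0]},{"delta_pos":[0,0,0],"angular":[0,0,0]},{"delta_pos":[0,0,0],"angular":[0,0,0]}]'

```text
time: 9.8
eef_pos: [0.5469, -0.106, 0.1199]
orientation: [0.0, 0.866, 0.5, -0.0]
contact_force: [0.4, 0.3, -0.0]
grip_width: -0.003
```

Emit:
send_rows --motion '[{"delta_pos":[0,0,0],"angular":[0,0,0]},{"delta_pos":[0,0,0],"angular":[0,0,0]},{"delta_pos":[0,0,0],"angular":[0,0,0]},{"delta_pos":[0,0,0],"angular":[0,0,0]},{"delta_pos":[0,0,0],"angular":[0,0,0]},{"delta_pos":[0,0,0],"angular":[0,0,0]},{"delta_pos":[0,0,0],"angular":[0,0,0]},{"delta_pos":[0,0,0],"angular":[0,0,0]},{"delta_pos":[0,0,0],"angular":[0,0,0]},{"delta_pos":[0,0,0],"angular":[0,0,0]},{"delta_pos":[0,0,0],"angular":[0,0,0]},{"delta_pos":[0,0,0],"angular":[0,0,0]}]'

```text
time: 10.8
eef_pos: [0.5469, -0.106, 0.1199]
orientation: [0.0, 0.866, 0.5, 0.0]
contact_force: [0.7, 0.8, 0.3]
grip_width: 0.002
```

```bash
python3 - <<'E'
from h import *
print(env.read_state()["time"]); cv2.imwrite("pics/w11.png",optics.capture("wrist"))
E
```

```text
10.8
```

View pics/w11.png

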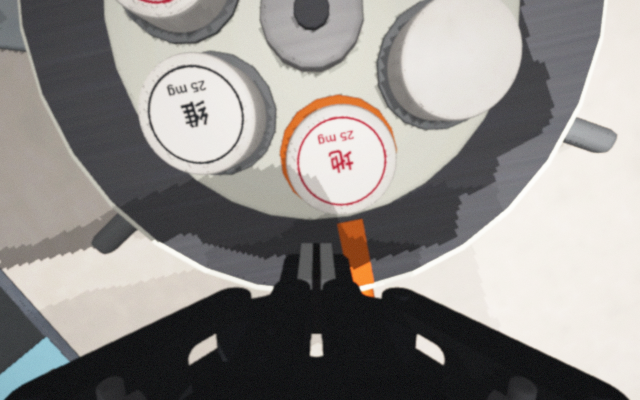

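```bash
cat > wr.py <<'E'
from h import *
def wz(px,z,p,phi=np.radians(60.0)):
    c=info("wrist"); T=np.array(c["tool_from_camera"])
    x=np.array([np.cos(phi),np.sin(phi),0]); zz=np.array([0,0,-1.]); R=np.c_[x,np.cross(zz,x),zz]
    o=R@T[:3,3]+p; d=R@T[:3,:3]@np.array([(px[0]-c["cx"])/c["fx"],(px[1]-c["cy"])/c["fy"],1])
    return (o+d*(z-o[2])/d[2])[:2]
E
python3 - <<'E'
from wr import *
p=np.array([.5469,-.106,.1199])
im=cv2.imread("pics/w11.png"); m=cv2.inRange(cv2.cvtColor(im,cv2.COLOR_BGR2HSV),(5,130,60),(18,255,255)); m[:215]=0;m[280:]=0
ys,xs=np.nonzero(m); print(len(xs),xs.min(),xs.max())
P=np.array([wz((x,y),.04,p) for x,y in zip(xs,ys)])
v=cv2.fitLine(P.astype(np.float32),cv2.DIST_L2,0,.0001,.0001).ravel(); print(v,np.degrees(np.arctan2(v[1],v[0])))
for c in [(.5945,-.0215),(.592,-.018)]:
    d=P-np.array(c); print(np.degrees(np.arctan2(d[:,1],d[:,0])).mean())
E
```

```text
1488 337 373
[ 0.25165597  0.96781677  0.56589913 -0.11235859] 75.42447
-107.49441669910904
-105.46788908945318
```

```bash
python3 -c "
from pred import *
p=fit(); print(np.degrees(model(p,10.8)))
D.append((10.8,614.5)); fit()"
```

```text
p [1.9711 1.995  0.9332 0.0687] res deg [ 0.04 -0.09 -0.05  0.07  0.07  0.04 -0.13  0.05]
rest t 21.54 angle 887.2
rest sd 36.09552738035842
cross 1 t 9.140 w 1.253 rad/s
cross 2 t 18.162 w 0.243 rad/s
612.3658771010133
p [1.9727 1.9878 0.872  0.0686] res deg [ 0.13 -0.04 -0.02  0.08 -0.14 -0.16 -0.17  0.48 -0.15]
rest t 22.21 angle 908.7
rest sd 24.12417997707924
cross 2 t 17.412 w 0.339 rad/s
```

Emit:
send_rows --motion '[{"delta_pos":[0,0,0],"angular":[0,0,0]},{"delta_pos":[0,0,0],"angular":[0,0,0]},{"delta_pos":[0,0,0],"angular":[0,0,0]},{"delta_pos":[0,0,0],"angular":[0,0,0]},{"delta_pos":[0,0,0],"angular":[0,0,0]},{"delta_pos":[0,0,0],"angular":[0,0,0]},{"delta_pos":[0,0,0],"angular":[0,0,0]},{"delta_pos":[0,0,0],"angular":[0,0,0]},{"delta_pos":[0,0,0],"angular":[0,0,0]},{"delta_pos":[0,0,0],"angular":[0,0,0]},{"delta_pos":[0,0,0],"angular":[0,0,0]},{"delta_pos":[0,0,0],"angular":[0,0,0]}]'

```text
time: 11.85
eef_pos: [0.5469, -0.106, 0.1199]
orientation: [-0.0, 0.866, 0.5, 0.0]
contact_force: [0.3, -0.3, -0.5]
grip_width: -0.001
```

Emit:
send_rows --motion '[{"delta_pos":[0,0,0],"angular":[0,0,0]},{"delta_pos":[0,0,0],"angular":[0,0,0]},{"delta_pos":[0,0,0],"angular":[0,0,0]},{"delta_pos":[0,0,0],"angular":[0,0,0]},{"delta_pos":[0,0,0],"angular":[0,0,0]},{"delta_pos":[0,0,0],"angular":[0,0,0]},{"delta_pos":[0,0,0],"angular":[0,0,0]},{"delta_pos":[0,0,0],"angular":[0,0,0]},{"delta_pos":[0,0,0],"angular":[0,0,0]},{"delta_pos":[0,0,0],"angular":[0,0,0]},{"delta_pos":[0,0,0],"angular":[0,0,0]},{"delta_pos":[0,0,0],"angular":[0,0,0]}]'

```text
time: 12.85
eef_pos: [0.5469, -0.106, 0.1199]
orientation: [-0.0, 0.866, 0.5, -0.0]
contact_force: [0.3, -0.1, -0.3]
grip_width: -0.001
```

Emit:
send_rows --motion '[{"delta_pos":[0,0,0],"angular":[0,0,0]},{"delta_pos":[0,0,0],"angular":[0,0,0]},{"delta_pos":[0,0,0],"angular":[0,0,0]},{"delta_pos":[0,0,0],"angular":[0,0,0]},{"delta_pos":[0,0,0],"angular":[0,0,0]},{"delta_pos":[0,0,0],"angular":[0,0,0]},{"delta_pos":[0,0,0],"angular":[0,0,0]},{"delta_pos":[0,0,0],"angular":[0,0,0]}]'

```text
time: 13.52
eef_pos: [0.5469, -0.106, 0.1199]
orientation: [-0.0, 0.866, 0.5, -0.0]
contact_force: [0.1, -0.0, -1.5]
grip_width: -0.003
```

```bash
python3 snap.py 12
```

```text
t top 13.5167 then 13.5667 [ 0.5469 -0.106   0.1199] [-0.     0.866  0.5   -0.   ] [ 0.1 -0.  -1.5] [-0.19  0.43 -0.21  0.93 -0.    1.9 ]
top 65 orange deg 22.5 to go 122.1
```

```bash
python3 -c "
from pred import *
D.append((10.8,614.5));D.append((13.5167,742.5)); fit()"
```

```text
p [1.9689 1.9969 1.2236 0.0616] res deg [-0.09 -0.21 -0.16 -0.04  0.17  0.29  0.32  0.7  -1.57  0.58]
rest t 20.59 angle 868.8
rest sd 11.070521576376654
cross 2 t 19.216 w 0.108 rad/s
```

Emit:
send_rows --motion '[{"delta_pos":[0,0,0],"angular":[0,0,0]},{"delta_pos":[0,0,0],"angular":[0,0,0]},{"delta_pos":[0,0,0],"angular":[0,0,0]},{"delta_pos":[0,0,0],"angular":[0,0,0]},{"delta_pos":[0,0,0],"angular":[0,0,0]},{"delta_pos":[0,0,0],"angular":[0,0,0]},{"delta_pos":[0,0,0],"angular":[0,0,0]},{"delta_pos":[0,0,0],"angular":[0,0,0]},{"delta_pos":[0,0,0],"angular":[0,0,0]},{"delta_pos":[0,0,0],"angular":[0,0,0]},{"delta_pos":[0,0,0],"angular":[0,0,0]},{"delta_pos":[0,0,0],"angular":[0,0,0]}]'

```text
time: 14.57
eef_pos: [0.5469, -0.106, 0.1199]
orientation: [0.0, 0.866, 0.5, -0.0]
contact_force: [0.0, 0.3, -0.1]
grip_width: -0.0
```

```bash
python3 snap.py 13
```

```text
t top 14.5667 then 14.6167 [ 0.5469 -0.106   0.1199] [ 0.     0.866  0.5   -0.   ] [ 0.   0.3 -0.1] [-0.19  0.43 -0.21  0.93 -0.    1.9 ]
top 71 orange deg 59.9 to go 84.7
```

```bash
python3 -c "
from pred import *
D.append((13.5167,742.5));D.append((14.5667,779.9)); fit()"
```

```text
p [1.9706 1.9972 0.9549 0.0686] res deg [ 0.01 -0.11 -0.06  0.06  0.14  0.11 -0.11 -0.06  0.05 -0.02]
rest t 21.34 angle 880.9
rest sd 11.970277494597761
cross 2 t 18.485 w 0.206 rad/s
```

Emit:
send_rows --motion '[{"delta_pos":[0,0,0.15],"angular":[0,0,0]},{"delta_pos":[0,0,0.15],"angular":[0,0,0]},{"delta_pos":[0,0,0.1],"angular":[0,0,0]},{"delta_pos":[0,0,0],"angular":[0,0,0]},{"delta_pos":[0,0,0],"angular":[0,0,0]},{"delta_pos":[0,0,0],"angular":[0,0,0]},{"delta_pos":[0,0,0],"angular":[0,0,0]},{"delta_pos":[0,0,0],"angular":[0,0,0]},{"delta_pos":[0,0,0],"angular":[0,0,0]},{"delta_pos":[0,0,0],"angular":[0,0,0]},{"delta_pos":[0,0,0],"angular":[0,0,0]},{"delta_pos":[0,0,0],"angular":[0,0,0]}]'

```text
time: 15.62
eef_pos: [0.547, -0.106, 0.1159]
orientation: [0.0, 0.866, 0.5, 0.0]
contact_force: [-0.4, -0.4, 0.7]
grip_width: -0.003
```

Emit:
send_rows --motion '[{"delta_pos":[0,0,0],"angular":[0,0,0]},{"delta_pos":[0,0,0],"angular":[0,0,0]},{"delta_pos":[0,0,0],"angular":[0,0,0]},{"delta_pos":[0,0,0],"angular":[0,0,0]},{"delta_pos":[0,0,0],"angular":[0,0,0]},{"delta_pos":[0,0,0],"angular":[0,0,0]},{"delta_pos":[0,0,0],"angular":[0,0,0]},{"delta_pos":[0,0,0],"angular":[0,0,0]},{"delta_pos":[0,0,0],"angular":[0,0,0]},{"delta_pos":[0,0,0],"angular":[0,0,0]}]'

```text
time: 16.45
eef_pos: [0.5469, -0.106, 0.1159]
orientation: [-0.0, 0.866, 0.5, -0.0]
contact_force: [-0.3, -0.7, 0.2]
grip_width: 0.003
```

```bash
python3 snap.py 14
```

```text
t top 16.45 then 16.5 [ 0.5469 -0.106   0.1159] [-0.     0.866  0.5   -0.   ] [-0.3 -0.7  0.2] [-0.19  0.43 -0.22  0.92 -0.    1.9 ]
top 76 orange deg 110.1 to go 34.5
```

View pics/tz14.png

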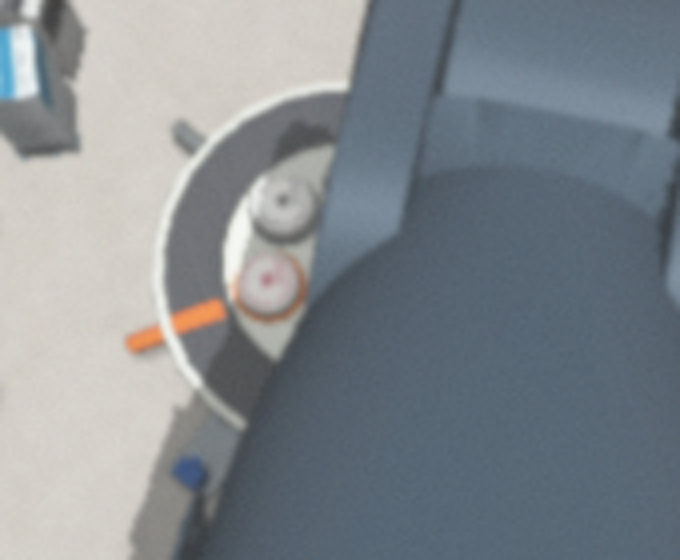

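```bash
python3 -c "
from pred import *
D.append((13.5167,742.5));D.append((14.5667,779.9));D.append((16.45,830.1)); p=fit()
for t in (17.5,17.7,18,18.2,18.5,18.7): print(t,np.degrees(model(p,t)))"
```

```text
p [1.9706 1.9965 0.9986 0.0673] res deg [ 0.01 -0.11 -0.06  0.06  0.12  0.1  -0.1  -0.    0.05 -0.14  0.08]
rest t 21.20 angle 878.7
rest sd 4.986219921960093
cross 2 t 18.578 w 0.193 rad/s
17.5 849.9586374941025
17.7 853.0969290155924
18 857.4395711423592
18.2 860.095259216678
18.5 863.7260702229645
18.7 865.9151281386747
```

Emit:
send_rows --motion '[{"delta_pos":[0,0,0],"angular":[0,0,0]},{"delta_pos":[0,0,0],"angular":[0,0,0]},{"delta_pos":[0,0,0],"angular":[0,0,0]},{"delta_pos":[0,0,0],"angular":[0,0,0]},{"delta_pos":[0,0,0],"angular":[0,0,0]},{"delta_pos":[0,0,0],"angular":[0,0,0]},{"delta_pos":[0,0,0],"angular":[0,0,0]},{"delta_pos":[0,0,0],"angular":[0,0,0]},{"delta_pos":[0,0,0],"angular":[0,0,0]},{"delta_pos":[0,0,0],"angular":[0,0,0]},{"delta_pos":[0,0,0],"angular":[0,0,0]}]'

```text
time: 17.42
eef_pos: [0.5469, -0.106, 0.1159]
orientation: [-0.0, 0.866, 0.5, -0.0]
contact_force: [0.4, -0.3, -0.0]
grip_width: 0.006
```

```bash
python3 snap.py 15
```

```text
t top 17.4167 then 17.4667 [ 0.5469 -0.106   0.1159] [-0.     0.866  0.5   -0.   ] [ 0.4 -0.3 -0. ] [-0.19  0.43 -0.22  0.92  0.    1.9 ]
top 72 orange deg 128.7 to go 15.9
```

Emit:
send_rows --motion '[{"delta_pos":[0,0,0],"angular":[0,0,0]},{"delta_pos":[0,0,0],"angular":[0,0,0]},{"delta_pos":[0,0,0],"angular":[0,0,0]},{"delta_pos":[0,0,0],"angular":[0,0,0]},{"delta_pos":[0,0,0],"angular":[0,0,0]},{"delta_pos":[0,0,0],"angular":[0,0,0]},{"delta_pos":[0,0,0],"angular":[0,0,0]},{"delta_pos":[0,0,0],"angular":[0,0,0]},{"delta_pos":[0,0,0],"angular":[0,0,0]},{"delta_pos":[0,0,0],"angular":[0,0,0]},{"delta_pos":[0,0,0.2],"angular":[0,0,0]},{"delta_pos":[0,0,0.17],"angular":[0,0,0]}]'

```text
time: 18.47
eef_pos: [0.5472, -0.1061, 0.1124]
orientation: [0.0, 0.866, 0.5, 0.0]
contact_force: [-5.6, -2.8, 43.1]
grip_width: -0.002
```

Emit:
send_rows --motion '[{"delta_pos":[0,0,0.01],"angular":[0,0,0]}]'

```text
time: 18.55
eef_pos: [0.5476, -0.1062, 0.1126]
orientation: [0.001, 0.866, 0.5, 0.001]
contact_force: [-2.0, 0.1, 11.1]
grip_width: 0.002
```

Emit:
send_rows --motion '[{"delta_pos":[0,0,0],"angular":[0,0,0]},{"delta_pos":[0,0,0],"angular":[0,0,0]},{"delta_pos":[0,0,0],"angular":[0,0,0]}]'

```text
time: 18.8
eef_pos: [0.5474, -0.1062, 0.1126]
orientation: [0.001, 0.866, 0.5, 0.0]
contact_force: [-0.7, -0.8, 7.9]
grip_width: -0.0
```

```bash
python3 snap.py 16;python3 snap.py 17
```

```text
t top 18.8 then 18.85 [ 0.5474 -0.1062  0.1126] [0.001 0.866 0.5   0.   ] [-0.7 -0.8  7.9] [-0.19  0.44 -0.22  0.91 -0.    1.9 ]
top 63 orange deg 143.5 to go 1.1
t top 18.85 then 18.9 [ 0.5475 -0.1062  0.1127] [0.001 0.866 0.5   0.   ] [ 0.1 -0.6  8.6] [-0.19  0.44 -0.22  0.91 -0.    1.9 ]
top 66 orange deg 143.6 to go 1.0
```

Stopped about 1° from the pointer. I'll lift straight up, then back away.

Emit:
send_rows --motion '[{"delta_pos":[0,0,-0.3],"angular":[0,0,0]},{"delta_pos":[0,0,-1.5],"angular":[0,0,0]},{"delta_pos":[0,0,-3],"angular":[0,0,0]},{"delta_pos":[0,0,-3],"angular":[0,0,0]},{"delta_pos":[-1.2,-0.9,-1],"angular":[0,0,0]},{"delta_pos":[-2.4,-1.75,0],"angular":[0,0,0]},{"delta_pos":[-2.4,-1.75,0],"angular":[0,0,0]},{"delta_pos":[-2.4,-1.75,0],"angular":[0,0,0]},{"delta_pos":[-2.4,-1.75,0],"angular":[0,0,0]},{"delta_pos":[-2.4,-1.75,0],"angular":[0,0,0]},{"delta_pos":[-2.0,-1.5,0],"angular":[0,0,0]},{"delta_pos":[0,0,0],"angular":[0,0,0]}]'

```text
time: 19.9
eef_pos: [0.3709, -0.1826, 0.2]
orientation: [-0.0, 0.867, 0.499, -0.001]
contact_force: [1.2, -0.2, -0.4]
grip_width: -0.001
```

Emit:
send_rows --motion '[{"delta_pos":[0,0,0],"angular":[0,0,0]},{"delta_pos":[0,0,0],"angular":[0,0,0]},{"delta_pos":[0,0,0],"angular":[0,0,0]},{"delta_pos":[0,0,0],"angular":[0,0,0]}]'

```text
time: 20.23
eef_pos: [0.375, -0.1815, 0.2]
orientation: [-0.0, 0.866, 0.5, 0.0]
contact_force: [-0.7, 0.5, 0.1]
grip_width: -0.001
```

```bash
python3 snap.py 18;python3 snap.py 19
```

```text
t top 20.2333 then 20.2833 [ 0.375  -0.1815  0.2   ] [-0.     0.866  0.5    0.   ] [-0.7  0.5  0.1] [-0.45  0.09 -0.45  1.03  0.    1.64]
top 80 orange deg 142.8 to go 1.8
t top 20.2833 then 20.3333 [ 0.3749 -0.1815  0.2   ] [-0.     0.866  0.5   -0.   ] [0.5 0.3 0.8] [-0.45  0.09 -0.45  1.03  0.    1.64]
top 80 orange deg 142.8 to go 1.8
```

View pics/t19.png

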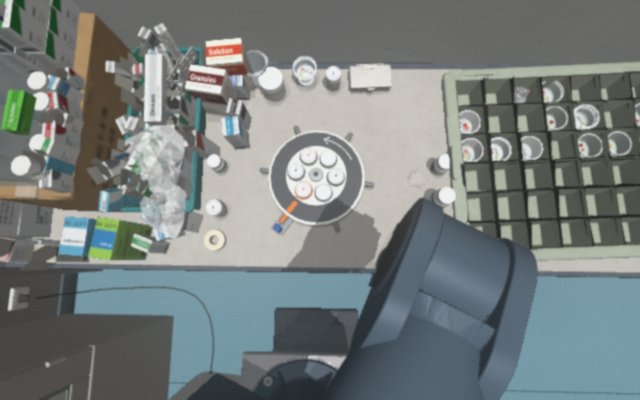

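View pics/tz19.png

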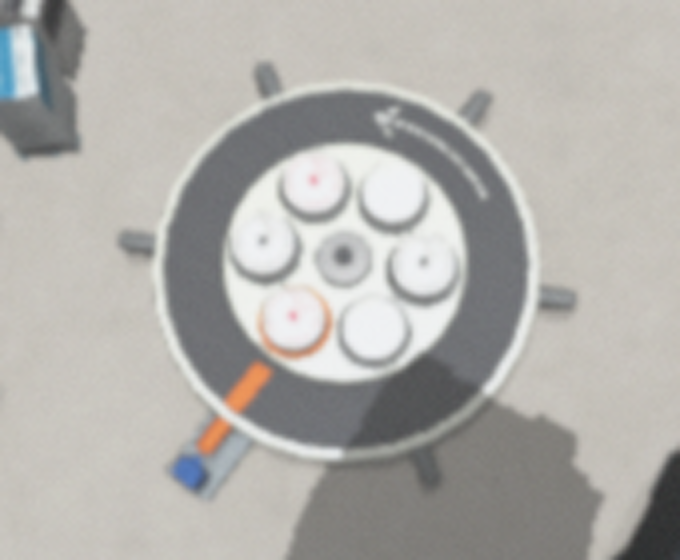

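```bash
python3 - <<'E'
from h import *
print(order.close_job())
E
```

```text
the job is handed in; nothing more can be done
None
```

The carousel spun freely and is parked with its orange tab about 1–2° from the blue pointer. I handed the job in at about 20.3 s.

- **Spin:** I flicked the near grey tab counter-clockwise with the shut fingertips. The wheel was turning at about 2 rad/s soon after the flick and ran untouched for about 13.5 s. It stayed above a turn in five seconds (1.26 rad/s) for roughly the first 4 s.
- **Brake:** I pressed the ring at 18.4 s, while the wheel was still turning at about 0.2 rad/s. There was a brief 43 N peak at the fingertip as it touched, then it held at about 8–11 N. I then lifted the finger straight up and backed away.
- **Last checks:** Two pictures after the arm had moved away gave the same tab angle, so the wheel is at rest. The wrist force read zero within noise. The bottles, jars and tape that were in view are where they started. The cutter was hidden behind the arm in the last picture, so I did not check it, though the tool never went near it.
- **Disagreements:** The top and scene cameras put the wheel's centre about 5 mm apart, but they agreed on the pointer's direction to 0.3°. One wrist-camera angle reading was about 2° off the rest, so I left it out of the braking prediction.
- **Bench press:** Before the spin I pressed the bench once, reaching 53 N, to find the fingertip height. The ring was not touched before the brake.

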